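# Sweep the counter switches off under the clip-on shelf

### The job

Lunch is cleared, so switch off the little appliances: starting at the bare end of the switch bank under the clip-on shelf, drag a finger along the row in one continuous sweep, without lifting away in between, so that the four white paddles fold over to off one after another. Lift away before the red fridge paddle, which must stay standing up (on). Use a light touch, do not bump the shelf, and leave the tableware on it where it is.

Things in the scene. Friction and masses are not known exactly. Their poses are not given: they have to be found in the camera images.
- station: Fixed assembly: raised quartz ledge, aluminium clamp on its edge, frosted clip-on shelf reaching towards the robot, and under the shelf's front edge a grey cradle with the white switch bank. Origin on the counter below the middle of the bank; x level, away from the robot into the ledge; y along the row of switches; z up. All positions below are in this frame. Nothing stands in front of the bank.
- shelf_edge (a point): Middle of the front edge of the shelf's underside, at x = 6, z = 195 mm. Shelf 460 mm wide in y, 8 mm thick, to the +x side of this edge. It hangs over the switches, so a gripper pointing straight down strikes it: lean the fingers 25 to 30 degrees, fingertips forward (+x), gripper's body towards the robot.
- bare_strip (a point): Centre line of the bank's face at its bare end (y = 110, z = 40 mm) if the bank were fully down. The bank really stands 0 to 30 mm straight higher, square and locked, never measured: feel for it. The face yields on rubber feet by 1 mm per 8 N, at most 3 mm; it is flat, 60 mm deep, y = -139 to 135 mm, bare from y = 90 to 135, and tilted 30 degrees to the robot: outward normal (-0.5, 0, 0.866).
- row_mid (a point): Point x = 0, y = -5, z = 40 mm: the third paddle's foot if the bank were fully down (it is raised like the rest of the bank). Paddles stand on the face's centre line: white at y = 75, 35, -5, -45, red at y = -115 mm. Each is a stem with a cross bar 10 mm thick, 18 mm wide up the slope, centre 26 mm from a pivot 4 mm below the face.
- row_end (a point): Point x = 0, y = -45, z = 40 mm: likewise the last white paddle's foot. Up, a bar's top is 27 mm off the face along the normal; folded to its stop 17.5 mm. A paddle folds only towards -y, with about 2 N, and stays where left. A fingertip running 18.5 mm off the face (17 to 20 works) folds it and passes over; lower jams on the folded paddle, higher leaves it on.
- paddle1 (a joint): White paddle switch 1 of 4, counted from the bare (+y) end, at y = 75 mm in the station's frame. 0 = standing up (on), 0.88 rad = folded fully over towards -y; it is off above 0.72 rad.
- paddle2 (a joint): White paddle switch 2 of 4, counted from the bare (+y) end, at y = 35 mm in the station's frame. 0 = standing up (on), 0.88 rad = folded fully over towards -y; it is off above 0.72 rad.
- paddle3 (a joint): White paddle switch 3 of 4, counted from the bare (+y) end, at y = -5 mm in the station's frame. 0 = standing up (on), 0.88 rad = folded fully over towards -y; it is off above 0.72 rad.
- paddle4 (a joint): White paddle switch 4 of 4, counted from the bare (+y) end, at y = -45 mm in the station's frame. 0 = standing up (on), 0.88 rad = folded fully over towards -y; it is off above 0.72 rad.
- fridge (a joint): Red paddle switch at the -y end (y = -115 mm in the station's frame), of the same form. 0 = standing up (on); it must stay below 0.25 rad.
- plate: White divided plate, 150 mm across, 18 mm high, on the shelf (bystander). Origin under its centre.
- cup: Red bamboo cup, 72 mm across, 85 mm high, on the shelf (bystander). Origin under its centre.
- spoon: Turquoise silicone spoon, 140 mm long, lying on the shelf with the bowl away from the robot (bystander). Origin under the middle of its length.
- fork: Turquoise silicone fork, 145 mm long, lying beside the spoon, tines away from the robot (bystander). Origin under the middle of its length.

How it is judged:
On the way, in this order (a step that is already met when the one before it is completed fails the run):
1. white paddle 1, counted from the bare end, is folded over to off, the later ones not yet (value of joint paddle1 above 0.72 rad), for 0.04 s.
2. white paddle 2, counted from the bare end, is folded over to off, the later ones not yet (value of joint paddle2 above 0.72 rad), for 0.04 s.
3. white paddle 3, counted from the bare end, is folded over to off, the later ones not yet (value of joint paddle3 above 0.72 rad), for 0.04 s.
4. white paddle 4, counted from the bare end, is folded over to off (value of joint paddle4 above 0.72 rad), for 0.04 s.
At the end, for the whole second after the job is handed in: All four white paddles folded over beyond 0.72 rad, the red one still below 0.25 rad, and plate, cup, spoon and fork within 15 mm of where they stood (value of joint each of paddle1, paddle2, paddle3, paddle4 above 0.72 rad and value of joint fridge below 0.25 rad and distance of each of plate, cup, spoon, fork from where it was at the start of the episode below 0.015 m); the robot touches nothing.
It fails at once if the red fridge paddle is folded beyond 0.25 rad (value of joint fridge above 0.25 rad).
It fails at once if the sweep is broken off: the grasp point rises above 140 mm over the counter, or retreats more than 90 mm to the robot's side of the row, after the first white paddle is off and before the last one is (value of joint paddle1 above 0.72 rad and not (value of joint paddle4 above 0.72 rad) and (height (world z) of the grasp point above 0.14 m or x of the grasp point in the frame of station below -0.09 m)).
It fails at once if the fingers press on something with more than 20 N (contact force between the fingers and anything else above 20 N).
It fails at once if the robot bumps the shelf or ledge with more than 10 N (contact force between any of the arm, the fingers and station above 10 N).
It fails at once if tableware on the shelf is shifted by more than 15 mm or tipped (distance of any of plate, cup, spoon, fork from where it was at the start of the episode above 0.015 m or angle between any of plate, cup, spoon, fork's own z axis and vertical above 0.3 rad).
It also fails if it takes over 45 s, if anything falls off the work surface, if the arm or the gripper's body presses on something with over 40 N, if the wrist force passes 120 N, or if a joint passes its speed limit or range.

### The arm

A 7-joint arm with a two-finger parallel gripper is mounted at the origin on the work surface. World frame = base frame: x ahead of the robot, y to its left, z up, the work surface at z = 0. Lengths are in m, angles in rad, forces in N, time in s.
With the tool pointing down it reaches from about 0.425 to 0.925 m from the base axis. Payload 6.8 kg.
Tool frame: the origin (TCP) lies between the finger pads; the fingertips stand 14 mm ahead of it and the grasp point (between the pads) lies 5 mm behind it (manip.tcp_to_tips is the distance from the TCP to the fingertips, in m); x points along the fingers, y is the direction in which the jaws open and shut, and the axes are right-handed (so a half turn about x gives the same grasp; the last joint's range is limited). The gripper opens to 85 mm and grips with 20 to 120 N. Pads are 22 mm wide; open, the fingers measure 114 mm over their backs; the gripper's body (76 mm by 85 mm) begins 54 mm behind the grasp point. The pads swing forward as they close: fully open they stand 13 mm farther back than shut.
Start: joints at [-0.108, 0.477, 0.022, 1.555, -0.011, 1.109, -0.083], TCP at [0.675, 0, 0.245] pointing down, gripper open.
Joint ranges: [-2.96, 2.96], [-0.34, 2.1], [-1.41, 1.46], [0.24, 2.44], [-1.37, 4.51], [0.17, 1.92], [-2.96, 2.96]. Speed limits (rad/s): [2.39, 2.39, 3.14, 3.14, 3.14, 3.14, 3.14].

### API

Orientations are given as a unit quaternion [x, y, z, w].
In Python, from station import manip gives the robot as it stands. Calls block until the motion is done:
- manip.goto(position, orientation): joint-space move of the TCP to a pose.
- manip.movel(position, rot=None, velocity=0.15): straight line of the TCP; rot=None keeps the orientation; velocity is the mean speed in m/s.
- manip.set_joints(angles): joint-space move.
- manip.move_gripper(opening, f_grip=None): finger opening in m; f_grip is the grip in N (None keeps the last); returns when the fingers have stopped.
- manip.hold(seconds).
- manip.ik(position, orientation): joint angles nearest the present ones, or None.
- manip.camera(name): name is "scene" or "side" or "wrist"; returns the picture (480x640x3 uint8, red, green, blue); there is no depth.
- manip.get_calibration(name): a dict with "intrinsics" (3x3 intrinsics, pixels), "rvec" (rotation vector, rad) and "tvec" (3), from world to camera coordinates, as OpenCV has them. Camera axes: x right, y down, z forward; pixel columns grow to the right and rows downward; lengths in m; the calibration is good to about 2 mm. A picture is of the moment at which its call begins: read the wrist's pose just before it. get_calibration takes no time and is no camera call; for the wrist camera it gives the pose at the moment of the call.
A pose or a line that the arm cannot do raises manip.IKError and nothing moves.
- manip.finish_job(): hands the job in, once; it reports no verdict.
Readings, each from a call of its own:
- manip.read_time_s(): time.
- manip.read_joint_positions(): joint angles.
- manip.read_joint_velocities(): joint speeds.
- manip.read_tau(): joint torques, N m.
- manip.read_tcp_pos(): TCP position.
- manip.read_eef_rot(): TCP orientation.
- manip.read_wrist_force(): force on the tool from outside, world axes, zero at the start.
- manip.read_torque(): the same for the moment, N m.
- manip.read_grip_width(): finger opening in m.
Only numpy, scipy, OpenCV 4.12 (cv2) and the standard library are available. Lean on these libraries where they do the work, as an engineer would, in place of code of your own. Each camera call takes 0.05 s, during which the arm holds its last target.

## Working session

There is one attempt and no reset: what is moved stays moved. The work goes in short steps, each a Python script; the robot and the scene stay as the last script left them, time stands still between calls to the robot, and variables do not carry over. Pictures are saved under pics/ and viewed, and the job is handed in when it is done.

```bash
mkdir -p pics; ls; python3 - <<'E'
from station import manip
import cv2
for n in("scene","side","wrist"):
    c=manip.get_calibration(n); print(n,c)
    cv2.imwrite(f"pics/{n}0.png",manip.camera(n)[:,:,::-1])
print(manip.read_time_s(),manip.read_wrist_force(),manip.read_eef_rot(),manip.tcp_to_tips)
E
```

```text
pics
scene {'intrinsics': array([[502.33535839,   0.        , 317.44374761],
       [  0.        , 502.33535839, 248.4738948 ],
       [  0.        ,   0.        ,   1.        ]]), 'rvec': array([ 0.53291687,  2.75969693, -1.09667935]), 'tvec': array([ 0.58466375, -0.0878116 ,  0.96918068])}
side {'intrinsics': array([[437.53325624,   0.        , 319.62627072],
       [  0.        , 437.53325624, 232.9131192 ],
       [  0.        ,   0.        ,   1.        ]]), 'rvec': array([ 2.37365155, -0.52142651,  0.19166674]), 'tvec': array([-0.54457748,  0.29768799,  0.60439269])}
wrist {'intrinsics': array([[348.42276505,   0.        , 320.71697982],
       [  0.        , 348.42276505, 237.3576117 ],
       [  0.        ,   0.        ,   1.        ]]), 'rvec': array([-2.84319268e+00, -1.05817533e-03,  2.68691382e-03]), 'tvec': array([-0.67365166, -0.03816386,  0.38014515])}
0.15 [-0.24631903  0.07118541  1.02053846] [-0.49962446 -0.50033167  0.50036496 -0.49967842] 0.014
```

View pics/scene0.png

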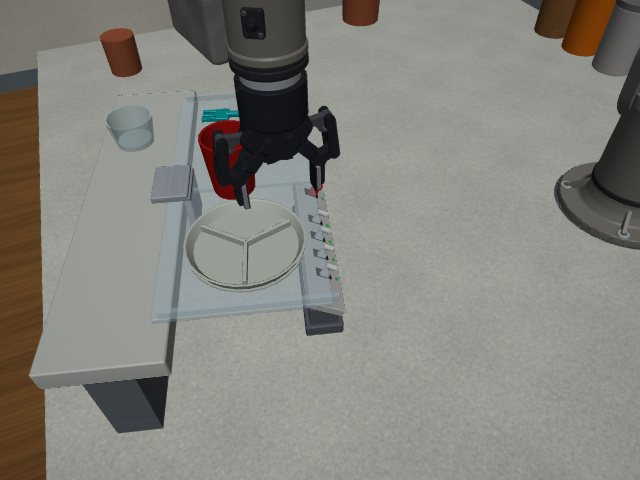

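View pics/side0.png

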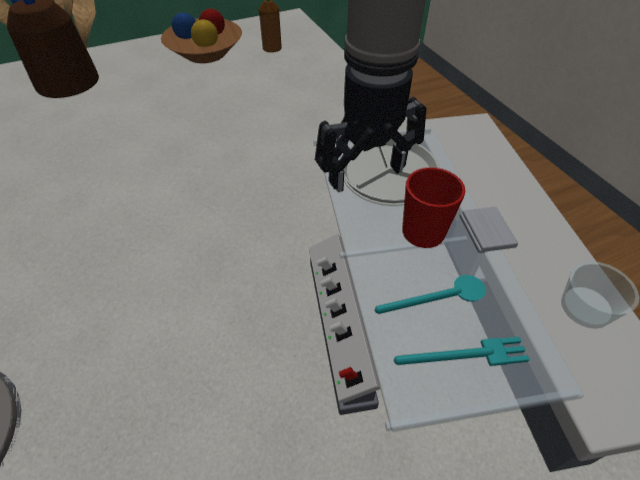

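View pics/wrist0.png

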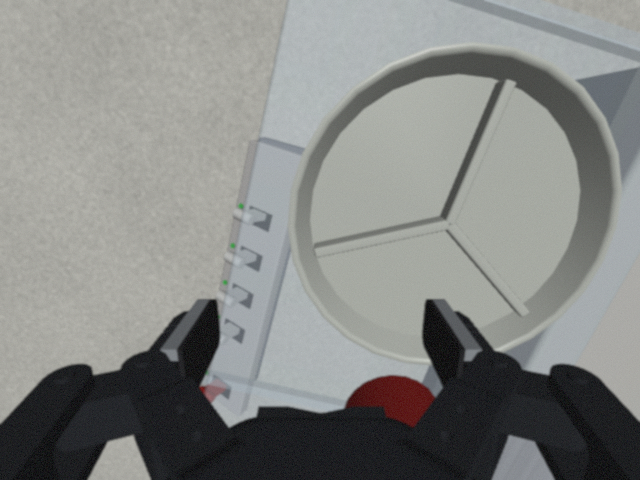

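The scene shows the bank with 4 white paddles in the middle right (about 325,215 to 330,268), and red at (315,190). In the side view white is at (327,265) to (342,330), with red at (349,374). The gripper hangs over the shelf near the plate and cup, so I'll go straight up, then back, and look again.

```bash
cat > h.py <<'E'
import numpy as np, cv2
from station import manip
from scipy.spatial.transform import Rotation as R
def cal(n):
    c=manip.get_calibration(n); Rm=cv2.Rodrigues(np.array(c['rvec']))[0]; return np.array(c['intrinsics']),Rm,np.array(c['tvec'])
def ray(c,uv):
    K,Rm,t=c; o=-Rm.T@t; d=Rm.T@np.linalg.inv(K)@np.array([uv[0],uv[1],1.]); return o,d/np.linalg.norm(d)
def onplane(c,uv,z):
    o,d=ray(c,uv); return o+d*(z-o[2])/d[2]
def tri(obs):
    A=np.zeros((3,3));b=np.zeros(3);L=[]
    for c,uv in obs:
        o,d=ray(c,uv);P=np.eye(3)-np.outer(d,d);A+=P;b+=P@o;L.append((o,P))
    x=np.linalg.solve(A,b); return x,[np.linalg.norm(P@(x-o))*1e3 for o,P in L]
def proj(c,X):
    K,Rm,t=c; p=K@(Rm@np.array(X)+t); return p[:2]/p[2]
E
python3 - <<'E'
from h import *
p=np.array(manip.read_tcp_pos()); q=manip.read_eef_rot()
manip.movel([p[0],p[1],0.36],velocity=0.2)
manip.movel([0.47,0,0.36],velocity=0.25)
print(manip.read_tcp_pos(),manip.read_time_s())
import pickle
D={}
for n in("scene","side","wrist"):
    D[n]=cal(n); im=manip.camera(n); D[n+"i"]=im
    cv2.imwrite(f"pics/{n}1.png",im[:,:,::-1])
pickle.dump(D,open("d1.pkl","wb"))
for n,(a,b,c,d) in {"scene":(280,380,170,350),"side":(300,400,220,420)}.items():
    im=D[n+"i"][c:d,a:b,::-1]; cv2.imwrite(f"pics/{n}1z.png",cv2.resize(im,None,fx=3,fy=3,interpolation=cv2.INTER_CUBIC))
K,Rm,t=D["wrist"];print(-Rm.T@t,manip.read_time_s())
E
```

```text
[4.70844777e-01 6.17643818e-05 3.59685201e-01] 1.8417
[0.47076271 0.07566191 0.48841456] 1.9917
```

View pics/wrist1.png

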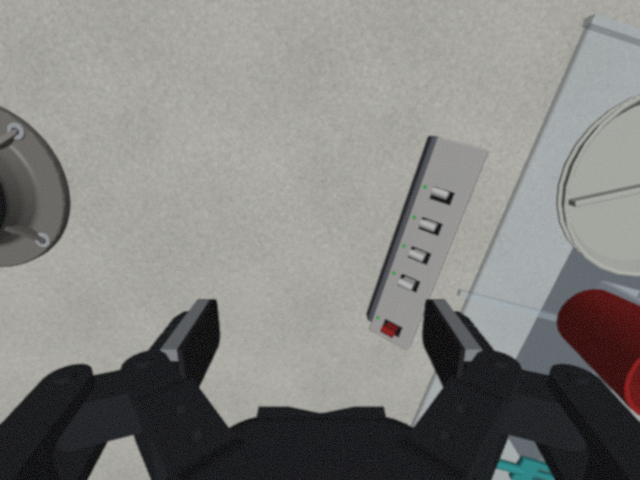

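View pics/scene1z.png

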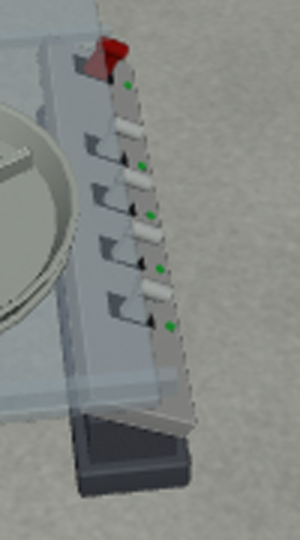

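View pics/side1z.png

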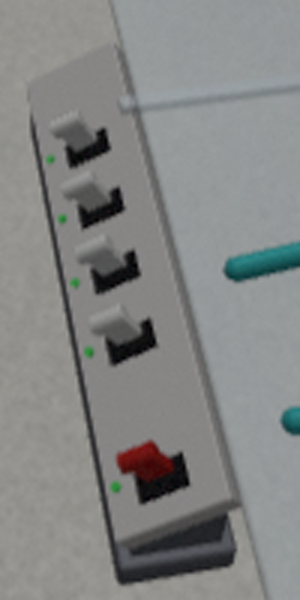

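The wrist view shows the whole bank unobstructed: bare end at (460,145), white paddles at (440,195), (430,226), (419,255), (408,284), red at (390,328). Green LEDs lie beside each paddle in all three views, so I'll triangulate LEDs and face corners.

```bash
python3 - <<'E'
from h import *
import pickle
D=pickle.load(open("d1.pkl","rb"))
L={}
for n,(a,b,c,d) in {"scene":(280,380,170,350),"side":(300,400,220,420),"wrist":(360,500,120,360)}.items():
    im=D[n+"i"].astype(int); g=im[:,:,1]-np.maximum(im[:,:,0],im[:,:,2])
    m=np.zeros(g.shape,np.uint8); m[c:d,a:b]=(g[c:d,a:b]>20)
    k,lab,st,ce=cv2.connectedComponentsWithStats(m,connectivity=8)
    pts=[]
    for i in range(1,k):
        if st[i,4]<2: continue
        w=np.where(lab==i); ww=g[w]; pts.append((np.average(w[1],weights=ww),np.average(w[0],weights=ww)))
    pts=sorted(pts,key=lambda p:p[1]); 
    if n=="scene": pts=pts[::-1]
    L[n]=pts; print(n,np.round(pts,1).tolist())
P=[]
for i in range(5):
    try:
        x,e=tri([(D[n],L[n][i]) for n in L]); P.append(x); print(i,np.round(x*1e3,1),np.round(e,1))
        x2,e=tri([(D[n],L[n][i]) for n in ("scene","wrist")]); print('   sc-wr',np.round(x2*1e3,1),np.round(e,1))
        x2,e=tri([(D[n],L[n][i]) for n in ("side","wrist")]); print('   si-wr',np.round(x2*1e3,1),np.round(e,1))
    except Exception as ex: print(ex)
im=D["wristi"][120:360,360:500,::-1]; cv2.imwrite("pics/w1z.png",cv2.resize(im,None,fx=2.5,fy=2.5,interpolation=cv2.INTER_CUBIC))
E
```

```text
scene [[336.3, 278.3], [332.9, 259.1], [329.8, 241.3], [326.8, 224.8], [322.2, 197.9]]
side [[316.2, 272.6], [320.2, 292.4], [324.5, 313.7], [329.0, 336.8], [338.1, 381.8]]
wrist [[424.3, 186.5], [413.4, 216.7], [403.1, 245.5], [393.4, 272.7], [377.1, 317.5]]
0 [598.9   8.8  54.9] [0.8 1.4 0.6]
   sc-wr [599.6   8.6  55. ] [0.1 0.1]
   si-wr [598.3   8.8  55.5] [1. 1.]
1 [588.4 -29.8  55.1] [0.9 1.4 0.5]
   sc-wr [589.1 -30.   55.2] [0.2 0.2]
   si-wr [587.9 -29.7  55.6] [0.9 0.9]
2 [577.9 -68.5  55.3] [0.8 1.3 0.5]
   sc-wr [578.5 -68.7  55.2] [0.1 0.1]
   si-wr [577.4 -68.4  55.7] [0.9 0.9]
3 [ 567.4 -107.    54.9] [0.8 1.4 0.7]
   sc-wr [ 568.2 -107.3   54.8] [0. 0.]
   si-wr [ 567.  -106.9   55.4] [1. 1.]
4 [ 548.9 -174.6   55.2] [0.8 1.2 0.5]
   sc-wr [ 549.5 -175.1   54.8] [0. 0.]
   si-wr [ 548.4 -174.4   55.8] [0.8 0.8]
```

View pics/w1z.png

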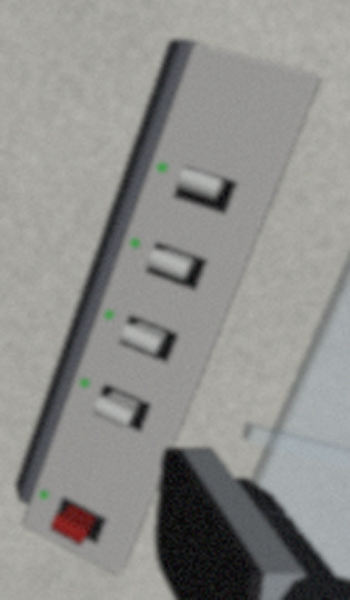

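```bash
python3 - <<'E'
from h import *
import pickle
D=pickle.load(open("d1.pkl","rb"))
P=lambda o:tri([(D[n],uv) for n,uv in o.items()])
C={"low_bare":dict(wrist=(438,137.2),side=(310,248.3)),"up_bare":dict(wrist=(488,151.4),side=(338.3,235)),
"up_red":dict(wrist=(408,349),side=(380,388.3))}
led0=np.array([598.9,8.8,54.9])/1e3; led4=np.array([548.9,-174.6,55.2])/1e3
ey=led0-led4; ey[2]=0; ey/=np.linalg.norm(ey); ex=np.array([ey[1],-ey[0],0])
print("yaw",np.degrees(np.arctan2(-ey[0],ey[1])))
for k,o in C.items():
    x,e=P(o); d=x-led0; print(k,np.round(x*1e3,1),np.round(e,1),"rel led0 x,y,z",np.round([d@ex*1e3,d@ey*1e3,d[2]*1e3],1))
# high-res crops
for n,(a,b,c,d) in {"scene":(290,360,270,345),"side":(300,350,225,275)}.items():
    cv2.imwrite(f"pics/{n}c.png",cv2.resize(D[n+"i"][c:d,a:b,::-1],None,fx=8,fy=8,interpolation=cv2.INTER_CUBIC))
E
```

```text
yaw -15.249831651350632
low_bare [612.5  67.6  47. ] [0.7 0.7] rel led0 x,y,z [-2.3 60.3 -7.9]
up_bare [661.   52.4  76.4] [1.7 1.7] rel led0 x,y,z [48.4 58.4 21.5]
up_red [ 590.6 -212.5   74.5] [0.2 0.2] rel led0 x,y,z [  50.2 -215.7   19.6]
```

View pics/sidec.png

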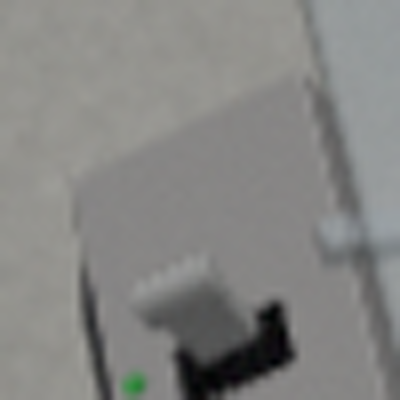

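View pics/scenec.png

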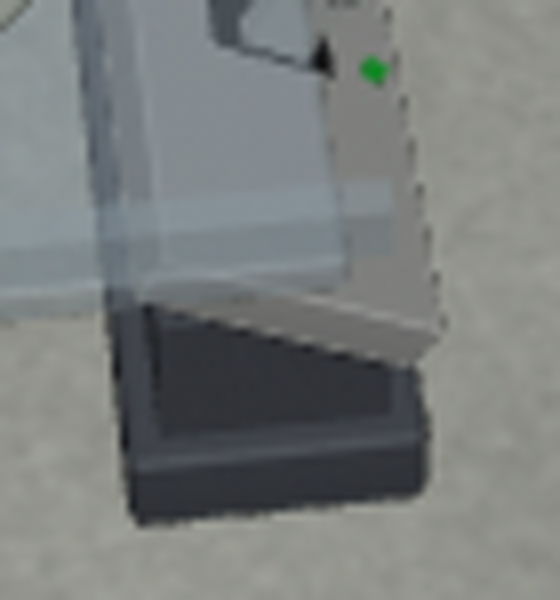

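```bash
python3 - <<'E'
from h import *
import pickle
D=pickle.load(open("d1.pkl","rb"))
for n in (dict(scene=(345,310.6),wrist=(438,137.2)),dict(scene=(345,310.6),side=(309,247.5)),dict(scene=(345,310.6),side=(309,247.5),wrist=(438,137.2))):
    x,e=tri([(D[k],v) for k,v in n.items()]); print(np.round(x*1e3,1),np.round(e,1))
# shelf front corners as check of frame: wrist view
# camera offset in tool frame
Rt=R.from_quat(manip.read_eef_rot()); K,Rm,t=cal("wrist"); o=-Rm.T@t
print("cam in tool",Rt.inv().apply(o-np.array(manip.read_tcp_pos())).round(3)); print(Rt.as_matrix().round(2))
yaw=np.radians(-15.25); ex=np.array([np.cos(yaw),np.sin(yaw),0]);ey=np.array([-np.sin(yaw),np.cos(yaw),0])
led0=np.array([598.9,8.8,54.9])/1e3
org=led0+ex*0.0235-ey*0.0752; org[2]=0; print("origin",org.round(4))
for lean in (25,28,30):
  l=np.radians(lean); tx=ex*np.sin(l)-np.array([0,0,np.cos(l)])
  for s in(1,-1):
    ty=s*ey; tz=np.cross(tx,ty); q=R.from_matrix(np.c_[tx,ty,tz]).as_quat()
    camdir=tz
    for y in(110,-80):
        n=-0.5*ex+np.array([0,0,.866])
        tip=org+ey*y/1e3+np.array([0,0,.065])+n*.0185
        j=manip.ik(tip-tx*.014,q); print(lean,s,y,"tz.x",(tz@ex).round(2),None if j is None else np.round(j,2))
E
```

```text
[611.3  67.9  52.3] [0.3 0.3]
[610.2  67.1  50.4] [0.3 0.3]
[610.8  67.4  50.9] [0.2 1.1 1.2]
cam in tool [-0.129 -0.    -0.076]
[[-0.  1. -0.]
 [-0. -0. -1.]
 [-1. -0.  0.]]
origin [ 0.6018 -0.0699  0.    ]
25 1 110 tz.x 0.91 [-0.39  0.45  0.14  2.13  0.73  0.25  0.35]
25 1 -80 tz.x 0.91 [ 0.26  0.41 -0.18  2.21  0.95  0.17  0.5 ]
25 -1 110 tz.x -0.91 [-0.63  0.49  0.44  2.15  0.12  0.17 -2.23]
25 -1 -80 tz.x -0.91 [-0.39  0.47  0.61  2.25 -1.3   0.2  -0.48]
28 1 110 tz.x 0.88 [-0.48  0.46  0.23  2.17  0.97  0.19  0.08]
28 1 -80 tz.x 0.88 [ 0.42  0.42 -0.38  2.23  1.48  0.23 -0.01]
28 -1 110 tz.x -0.88 [-0.93  0.6   0.82  2.2  -1.2   0.19 -0.98]
28 -1 -80 tz.x -0.88 [-0.83  1.1   1.42  2.3   4.46  1.   -0.2 ]
30 1 110 tz.x 0.87 [-0.52  0.46  0.26  2.19  1.25  0.17 -0.22]
30 1 -80 tz.x 0.87 [ 0.31  0.41 -0.26  2.26  1.8   0.19 -0.35]
30 -1 110 tz.x -0.87 [ 0.01  0.47 -0.39  2.16  1.43  0.44  2.84]
30 -1 -80 tz.x -0.87 [ 0.42  0.42 -0.37  2.26  1.74  0.23  2.87]
```

```bash
cat >> h.py <<'E'
yaw=np.radians(-15.25); ex=np.array([np.cos(yaw),np.sin(yaw),0]);ey=np.array([-np.sin(yaw),np.cos(yaw),0]);ez=np.array([0,0,1.])
org=np.array([.6018,-.0699,0]); nrm=-0.5*ex+0.866025*ez
def quat(lean,roll):   # roll 0: jaw along +ey, camera towards robot
    l=np.radians(lean); tx=ex*np.sin(l)-ez*np.cos(l); ty=ey; tz=np.cross(tx,ty)
    M=np.c_[tx,ty,tz]; return (R.from_matrix(M)*R.from_euler('x',roll,degrees=True)).as_quat()
def tcp(y,off,lean,face=.066,slope=0):
    l=np.radians(lean); tx=ex*np.sin(l)-ez*np.cos(l)
    return org+ey*y+ez*face+nrm*off+(0.866*ex+0.5*ez)*slope-tx*.014
E
python3 - <<'E'
from h import *
for lean in (25,27):
  for roll in (0,90,-90):
    q=quat(lean,roll); print(lean,roll)
    for y in (.11,.03,-.04,-.085):
      print(y,[None if (j:=manip.ik(tcp(y,o,lean),q)) is None else np.round(j,2).tolist() for o in(0.0185,.06)])
E
```

```text
25 0
0.11 [[-0.39, 0.45, 0.13, 2.13, 0.72, 0.25, 0.35], [-0.34, 0.36, 0.04, 2.15, 0.7, 0.33, 0.37]]
0.03 [[-0.23, 0.42, 0.12, 2.19, 0.71, 0.17, 0.49], [-0.2, 0.32, 0.06, 2.21, 0.63, 0.25, 0.57]]
-0.04 [[0.17, 0.41, -0.18, 2.2, 1.01, 0.21, 0.37], [-0.03, 0.3, 0.05, 2.24, 0.5, 0.2, 0.84]]
-0.085 [[0.45, 0.42, -0.39, 2.2, 1.11, 0.25, 0.38], [0.11, 0.3, -0.0, 2.24, 0.39, 0.18, 1.04]]
25 90
0.11 [[-0.49, 0.46, 0.26, 2.14, 0.54, 0.21, -1.05], [-0.44, 0.36, 0.17, 2.16, 0.59, 0.3, -1.1]]
0.03 [[-0.15, 0.42, 0.03, 2.18, 0.84, 0.2, -1.2], [-0.32, 0.33, 0.2, 2.22, 0.48, 0.22, -0.85]]
-0.04 [[0.17, 0.41, -0.18, 2.2, 1.01, 0.21, -1.21], [-0.16, 0.31, 0.19, 2.25, 0.29, 0.18, -0.53]]
-0.085 [[0.45, 0.42, -0.39, 2.2, 1.11, 0.25, -1.2], [0.62, 0.36, -0.59, 2.21, 0.97, 0.32, -1.05]]
25 -90
0.11 [[-0.15, 0.45, -0.16, 2.11, 0.99, 0.35, 1.69], [-0.12, 0.37, -0.22, 2.13, 0.88, 0.41, 1.79]]
0.03 [[-0.04, 0.42, -0.1, 2.18, 0.98, 0.25, 1.83], [-0.0, 0.33, -0.17, 2.2, 0.82, 0.31, 1.97]]
-0.04 [[0.11, 0.4, -0.11, 2.21, 0.94, 0.18, 2.0], [0.14, 0.31, -0.16, 2.23, 0.72, 0.24, 2.2]]
-0.085 [[-0.38, 0.47, 0.61, 2.
[... 546 characters left out ...]
0.27, -1.22]]
0.03 [[-0.17, 0.41, 0.03, 2.21, 1.12, 0.18, -1.48], [-0.4, 0.33, 0.29, 2.25, 0.57, 0.17, -0.96]]
-0.04 [[0.17, 0.4, -0.18, 2.23, 1.28, 0.19, -1.48], [0.16, 0.31, -0.18, 2.25, 0.95, 0.22, -1.16]]
-0.085 [[0.44, 0.42, -0.39, 2.22, 1.34, 0.23, -1.43], [0.45, 0.32, -0.39, 2.25, 1.01, 0.23, -1.11]]
27 -90
0.11 [[-0.19, 0.45, -0.12, 2.14, 1.12, 0.33, 1.55], [-0.15, 0.36, -0.19, 2.16, 0.99, 0.38, 1.67]]
0.03 [[-0.11, 0.41, -0.04, 2.2, 1.17, 0.21, 1.62], [-0.05, 0.32, -0.12, 2.23, 0.97, 0.28, 1.82]]
-0.04 [[0.13, 0.4, -0.14, 2.23, 1.26, 0.18, 1.67], [0.1, 0.3, -0.11, 2.26, 0.89, 0.2, 2.03]]
-0.085 [[0.77, 0.51, -0.79, 2.2, 1.44, 0.42, 1.69], [0.31, 0.31, -0.24, 2.26, 0.89, 0.19, 2.13]]
```

```bash
python3 - <<'E'
from h import *
manip.move_gripper(0.0,20)
q=quat(25,-90)
j=manip.ik(tcp(.11,.12,25),q); print(np.round(j,3))
j=np.array(j); j[6]-=np.pi/2
manip.set_joints(j)
print(manip.read_time_s(),np.array(manip.read_tcp_pos())-tcp(.11,.12,25),abs(np.dot(manip.read_eef_rot(),quat(25,0))))
manip.movel(tcp(.11,.055,25),velocity=.12)
print(np.round(manip.read_joint_positions(),2), manip.read_time_s(), manip.read_wrist_force(),manip.read_grip_width())
for y in (.11,.03,-.04,-.085):
    print(y,np.round(manip.ik(tcp(y,.0185,25),quat(25,0)),2))
cv2.imwrite("pics/scene2.png",manip.camera("scene")[:,:,::-1])
cv2.imwrite("pics/side2.png",manip.camera("side")[:,:,::-1])
cv2.imwrite("pics/wrist2.png",manip.camera("wrist")[:,:,::-1])
E
```

```text
[-0.11   0.245 -0.258  2.153  0.704  0.488  1.94 ]
3.6083 [ 0.00069881 -0.0007254   0.00086426] 0.9999978829295186
[-0.15  0.37 -0.17  2.13  0.86  0.39  0.23] 4.3 [-0.33378185 -1.06721672 -0.0692912 ] 0.00026330768351775266
0.11 [-0.19  0.45 -0.11  2.12  0.96  0.33  0.15]
0.03 [-0.06  0.42 -0.09  2.18  0.96  0.24  0.27]
-0.04 [ 0.11  0.4  -0.11  2.21  0.93  0.18  0.43]
-0.085 [ 0.45  0.42 -0.39  2.2   1.11  0.25  0.38]
```

View pics/scene2.png

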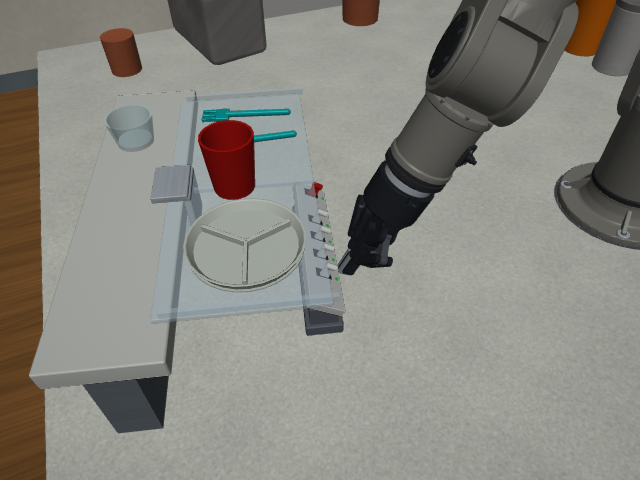

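View pics/side2.png

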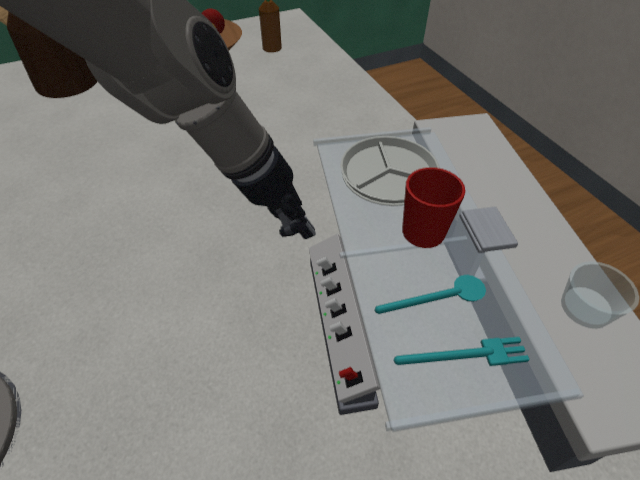

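View pics/wrist2.png

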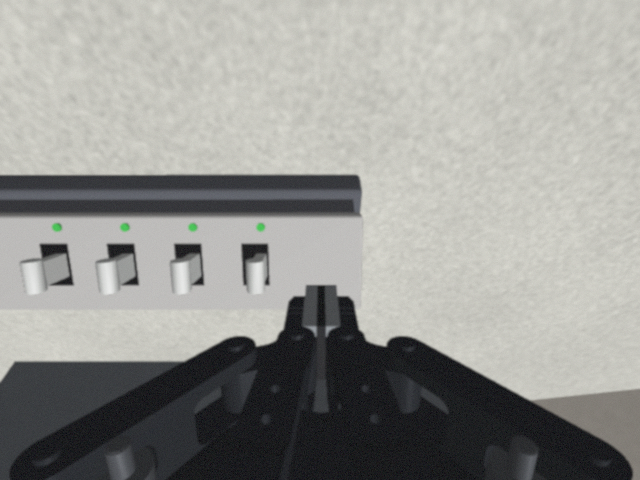

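The fingertip hangs over the bare strip, between paddle 1 and the bank's end, well clear of the shelf. The tableware is in place. Now I'll feel for the face along its normal.

```bash
python3 - <<'E'
from h import *
def F(k=8):
    v=[]
    for _ in range(k):
        v.append(np.array(manip.read_wrist_force())@nrm); manip.hold(0.01)
    return np.mean(v),np.std(v)
manip.movel(tcp(.11,.012,25),velocity=.05); manip.hold(.2)
b,s=F(15); print("base",b,s,manip.read_time_s())
off=.012; log=[]
while off>-.03:
    off-=.001
    manip.movel(tcp(.11,off,25),velocity=.02); manip.hold(.06)
    f,s=F(6); a=(np.array(manip.read_tcp_pos())-tcp(.11,0,25))@nrm
    log.append((off,a,f-b)); print(round(off*1e3,1),round(a*1e3,2),round(f-b,2),round(s,2))
    if f-b>6: break
print(manip.read_time_s())
E
```

```text
base -0.13143841145950072 0.7095953461141897 5.7833
11.0 10.97 0.28 0.59
10.0 9.98 -0.32 0.49
9.0 8.99 0.04 0.26
8.0 7.97 0.12 0.21
7.0 6.98 -0.08 0.43
6.0 5.98 -0.17 0.2
5.0 4.99 0.11 0.4
4.0 3.98 0.12 0.57
3.0 2.99 0.48 0.54
2.0 2.07 2.23 0.36
1.0 1.26 7.31 0.22
9.725
```

```bash
python3 - <<'E'
from h import *
OFF=.02065
q=quat(25,0)
manip.movel(tcp(.11,OFF,25),velocity=.04)
print((np.array(manip.read_tcp_pos())-tcp(.11,0,25))@nrm, manip.read_time_s())
for y in (.057,.02,-.02,-.05,-.085): print(y, np.round(manip.ik(tcp(y,OFF,25),q),2))
manip.movel(tcp(.057,OFF,25),velocity=.05)
d=np.array(manip.read_tcp_pos())-tcp(.057,0,25)
print([round(d@v*1e3,2) for v in(ex,ey,nrm)], manip.read_wrist_force(),np.round(manip.read_joint_positions(),2),manip.read_time_s())
for n in("side","wrist","scene"):
    im=manip.camera(n)[:,:,::-1]
    if n=="side": im=cv2.resize(im[220:420,290:420],None,fx=3,fy=3,interpolation=cv2.INTER_CUBIC)
    if n=="scene": im=cv2.resize(im[170:350,280:400],None,fx=3,fy=3,interpolation=cv2.INTER_CUBIC)
    cv2.imwrite(f"pics/{n}3.png",im)
E
```

```text
0.020744660245698508 10.3667
0.057 [-0.1   0.42 -0.1   2.16  0.96  0.28  0.22]
0.02 [-0.03  0.41 -0.1   2.18  0.96  0.24  0.29]
-0.02 [ 0.07  0.4  -0.11  2.2   0.95  0.21  0.38]
-0.05 [ 0.16  0.4  -0.14  2.21  0.93  0.19  0.45]
-0.085 [ 0.28  0.4  -0.2   2.21  0.92  0.18  0.54]
[np.float64(-10.3), np.float64(-0.55), np.float64(20.61)] [-1.73166136 -0.46363691  1.96930319] [-0.1   0.42 -0.1   2.16  0.96  0.28  0.22] 11.575
```

View pics/wrist3.png

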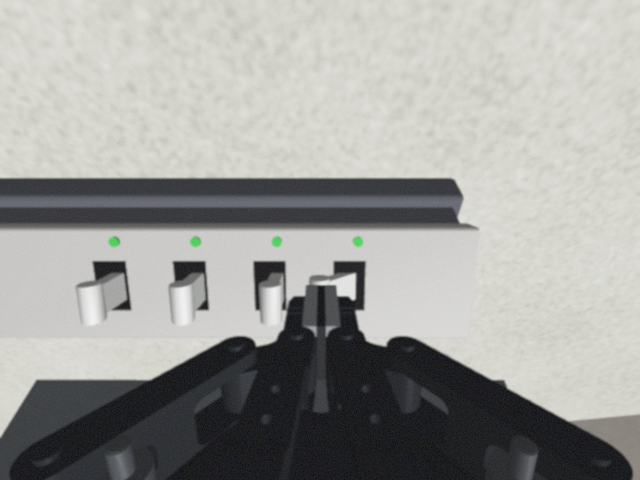

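View pics/side3.png

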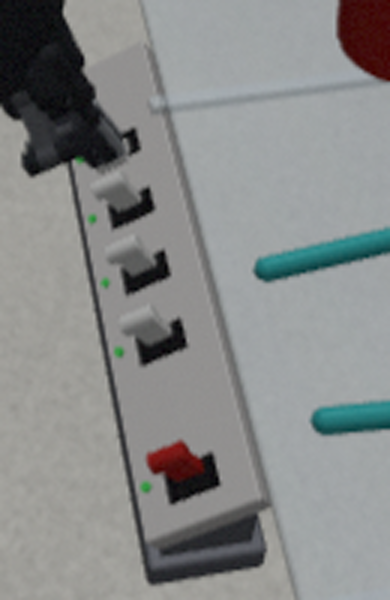

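View pics/scene3.png

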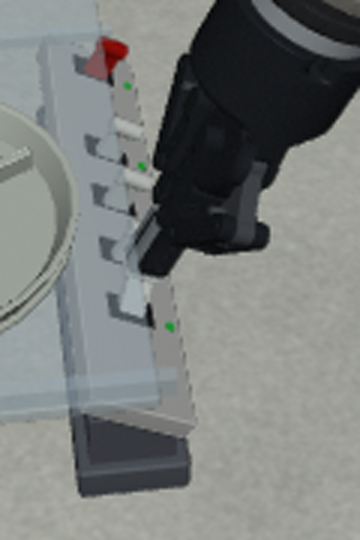

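Paddle 1 is folded under the tip (wrist view (320,280)), and the others are still up. The tip sits about 5 mm up-slope of the bar's middle. I'll centre it slightly, then do the rest of the sweep.

```bash
python3 - <<'E'
from h import *
q=quat(25,0)
for sl,off in ((-.004,.0203),(-.002,.0203)):
  print(sl,[None if (j:=manip.ik(tcp(y,off,25,slope=sl),q)) is None else np.round(j,3).tolist() for y in(.057,-.02,-.05,-.07,-.08)])
sl,off=-.003,.0203
manip.movel(tcp(.055,off,25,slope=sl),velocity=.03)
print(manip.read_wrist_force())
try:
    manip.movel(tcp(-.076,off,25,slope=sl),velocity=.05)
except manip.IKError as e: print("IKERR",e)
d=np.array(manip.read_tcp_pos())-tcp(-.076,0,25,slope=sl)
print([round(d@v*1e3,2) for v in(ey,nrm)], manip.read_wrist_force(),np.round(manip.read_joint_positions(),3),manip.read_time_s())
for n in("side","wrist","scene"):
    im=manip.camera(n)[:,:,::-1]
    if n=="side": im=cv2.resize(im[220:420,290:420],None,fx=3,fy=3,interpolation=cv2.INTER_CUBIC)
    if n=="scene": im=cv2.resize(im[170:350,280:400],None,fx=3,fy=3,interpolation=cv2.INTER_CUBIC)
    cv2.imwrite(f"pics/{n}4.png",im)
E
```

```text
-0.004 [[-0.11, 0.422, -0.09, 2.17, 0.98, 0.269, 0.201], [0.06, 0.401, -0.105, 2.209, 0.978, 0.198, 0.343], [0.146, 0.398, -0.13, 2.216, 0.964, 0.178, 0.417], [0.212, 0.398, -0.155, 2.218, 0.951, 0.169, 0.472], [0.258, 0.399, -0.184, 2.217, 0.96, 0.17, 0.487]]
-0.002 [[-0.104, 0.423, -0.096, 2.165, 0.972, 0.272, 0.212], [0.067, 0.402, -0.112, 2.205, 0.967, 0.202, 0.356], [0.154, 0.398, -0.138, 2.212, 0.953, 0.183, 0.43], [0.219, 0.398, -0.163, 2.213, 0.94, 0.174, 0.485], [0.255, 0.399, -0.179, 2.213, 0.934, 0.171, 0.512]]
[-0.31812769  0.48648877  1.72501354]
[np.float64(0.23), np.float64(20.3)] [-0.45551181  0.23135867 -0.73543586] [ 0.283  0.402 -0.223  2.212  1.     0.188  0.444] 14.7583
```

View pics/wrist4.png

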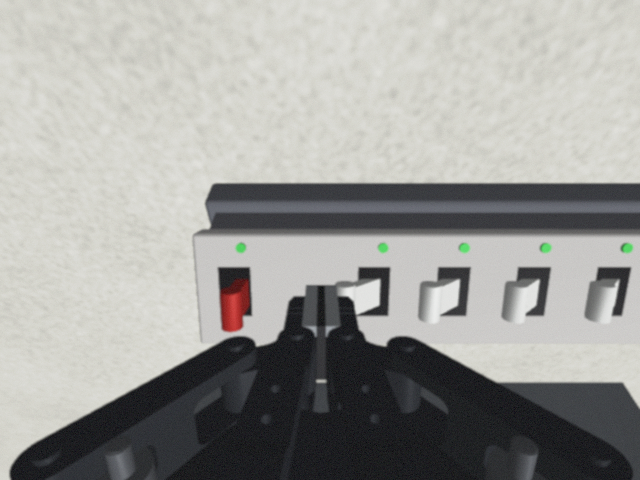

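View pics/side4.png

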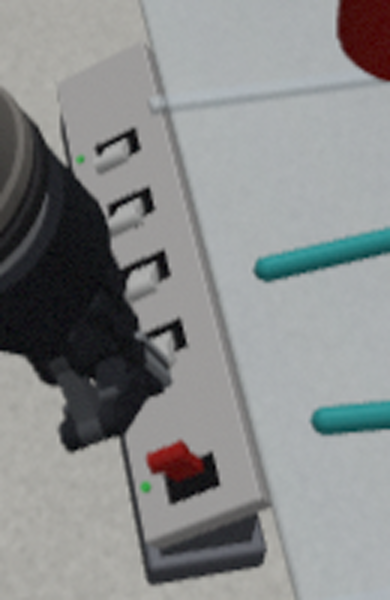

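View pics/scene4.png

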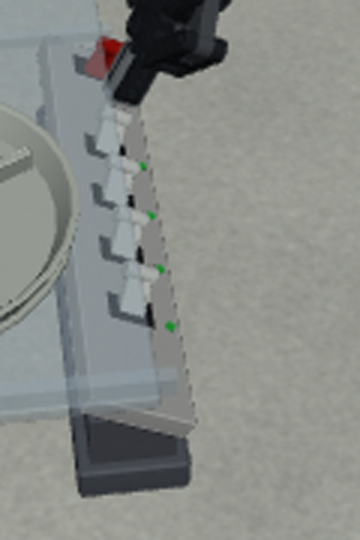

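All four are folded and red is still up with the tip clear of it. I'll lift a little (still under the sweep limits), and measure the fold angles before retreating.

```bash
python3 - <<'E'
from h import *
import pickle
sl=-.003
manip.movel(tcp(-.076,.045,25,slope=sl),velocity=.06)
print(manip.read_time_s(),np.round(manip.read_joint_positions(),3))
c=cal("wrist"); im=manip.camera("wrist"); cv2.imwrite("pics/wrist5.png",im[:,:,::-1])
cs=cal("scene"); ims=manip.camera("scene");cd=cal("side"); imd=manip.camera("side")
pickle.dump((c,im,cs,ims,cd,imd),open("d5.pkl","wb"))
# expected bar upper-surface centre, in world, for fold angle th
face=.0686
for th in (0,.72,.88):
  print(th)
  for y in (.075,.035,-.005,-.045,-.115):
    # bar end at robot side: slope -9mm, centre of end
    X=org+ey*(y-.026*np.sin(th))+ez*face+nrm*(.026*np.cos(th)-.004)-(0.866*ex+.5*ez)*.009
    print(y,"wrist",proj(c,X).round(1),"side",proj(cd,X).round(1))
cv2.imwrite("pics/side5.png",cv2.resize(imd[220:420,290:420,::-1],None,fx=3,fy=3,interpolation=cv2.INTER_CUBIC))
E
```

```text
15.4667 [ 0.364  0.353 -0.319  2.223  0.903  0.235  0.543]
0
0.075 wrist [615.4 278.3] side [319.8 261.8]
0.035 wrist [537.2 278.3] side [324.  281.9]
-0.005 wrist [459.1 278.3] side [328.5 303.5]
-0.045 wrist [380.9 278.4] side [333.4 326.8]
-0.115 wrist [244.  278.4] side [343.  372.8]
0.72
0.075 wrist [573.  274.3] side [323.5 272. ]
0.035 wrist [497.5 274.4] side [327.9 292.6]
-0.005 wrist [422.  274.4] side [332.6 314.9]
-0.045 wrist [346.4 274.4] side [337.7 339. ]
-0.115 wrist [214.2 274.5] side [347.8 386.4]
0.88
0.075 wrist [563.7 272.6] side [324.7 274.3]
0.035 wrist [489.3 272.6] side [329.1 295. ]
-0.005 wrist [415.  272.7] side [333.9 317.3]
-0.045 wrist [340.6 272.7] side [339.1 341.5]
-0.115 wrist [210.5 272.7] side [349.3 389.1]
```

View pics/wrist5.png

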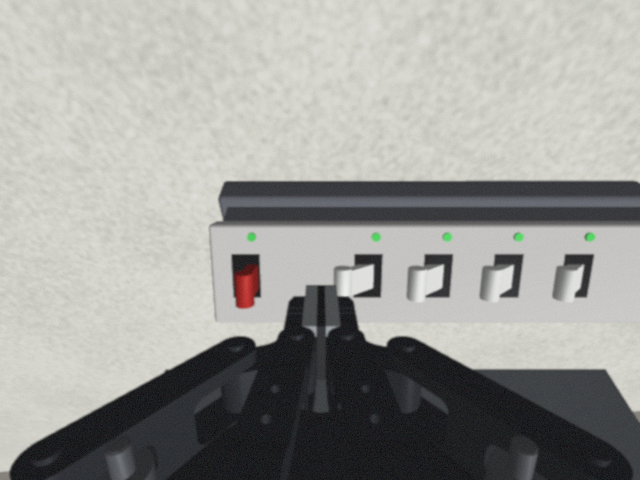

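View pics/side5.png

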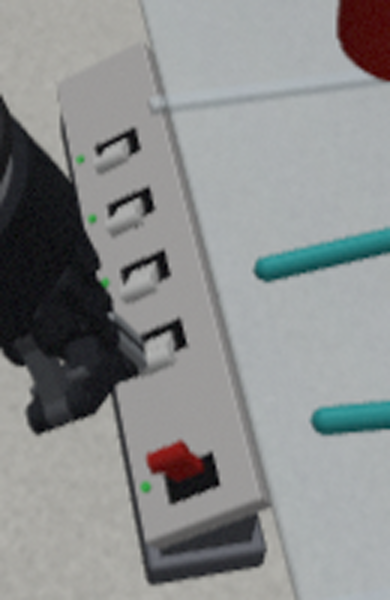

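```bash
python3 - <<'E'
import pickle,cv2,numpy as np
c,im,*_=pickle.load(open("d5.pkl","rb"))
cv2.imwrite("pics/w5z.png",cv2.resize(im[225:325,320:620,::-1],None,fx=2.6,fy=2.6,interpolation=cv2.INTER_CUBIC))
g=im.astype(int).sum(2)//3
for r in (266,270,275,280): print(r,[int(v) for v in g[r,328:366]])
for r in (266,270,275,280): print(r,[int(v) for v in g[r,402:440]])
E
```

```text
266 [195, 195, 193, 194, 196, 193, 182, 162, 148, 140, 132, 124, 126, 123, 125, 127, 125, 130, 136, 138, 146, 157, 164, 156, 146, 136, 114, 102, 99, 102, 101, 106, 107, 111, 116, 126, 137, 154]
270 [195, 194, 194, 193, 185, 163, 129, 118, 121, 127, 130, 139, 143, 148, 153, 161, 164, 169, 177, 177, 189, 195, 197, 182, 170, 178, 189, 202, 211, 216, 218, 222, 223, 221, 224, 222, 223, 223]
275 [195, 194, 193, 194, 186, 162, 131, 121, 131, 146, 163, 173, 190, 201, 212, 218, 226, 229, 229, 229, 228, 223, 218, 215, 219, 220, 222, 221, 223, 223, 222, 223, 223, 222, 224, 222, 223, 222]
280 [194, 196, 194, 194, 185, 162, 134, 127, 134, 151, 165, 179, 193, 204, 216, 221, 228, 232, 231, 230, 226, 221, 218, 215, 218, 221, 224, 223, 223, 222, 222, 223, 222, 222, 222, 223, 223, 221]
266 [197, 195, 194, 195, 197, 189, 181, 162, 146, 136, 125, 126, 124, 126, 121, 126, 122, 135, 138, 144, 144, 135, 114, 100, 100, 101, 106, 106, 105, 106, 105, 108, 115, 124, 137, 159, 172, 186]
270 [194, 192, 196, 196, 187, 173, 134, 113, 111, 112, 119, 127, 134, 138, 139, 148, 149, 152, 161, 167, 173, 180, 188, 198, 196, 189, 190, 203, 215, 217, 221, 222, 223, 223, 223, 222, 223, 224]
275 [194, 194, 191, 196, 185, 158, 125, 113, 112, 120, 130, 145, 156, 170, 182, 194, 211, 217, 227, 232, 232, 229, 226, 222, 218, 219, 221, 222, 223, 224, 222, 224, 224, 222, 222, 221, 223, 223]
280 [197, 196, 196, 194, 182, 150, 119, 108, 119, 129, 140, 152, 164, 180, 189, 203, 214, 222, 229, 230, 231, 229, 224, 219, 217, 219, 222, 222, 222, 223, 222, 224, 220, 223, 222, 222, 224, 223]
```

View pics/w5z.png

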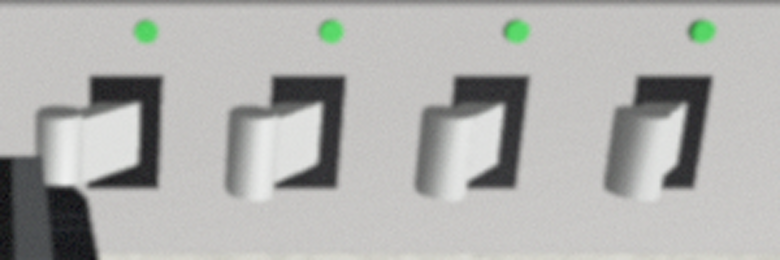

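```bash
python3 - <<'E'
from h import *
try: manip.movel(tcp(-.076,.12,25,slope=-.003),velocity=.12)
except manip.IKError:
    print("ik"); manip.movel(tcp(-.04,.11,25,slope=-.003),velocity=.12)
try: manip.movel(np.array(manip.read_tcp_pos())+[-.04,.06,.08],velocity=.15)
except manip.IKError: print("ik2")
manip.hold(.3); print(manip.read_tcp_pos(),manip.read_time_s())
a=manip.camera("side");b=manip.camera("scene")
cv2.imwrite("pics/side6.png",a[:,:,::-1]);cv2.imwrite("pics/scene6.png",b[:,:,::-1])
E
```

```text
[ 0.47556611 -0.06562952  0.26021029] 17.5583
```

View pics/side6.png

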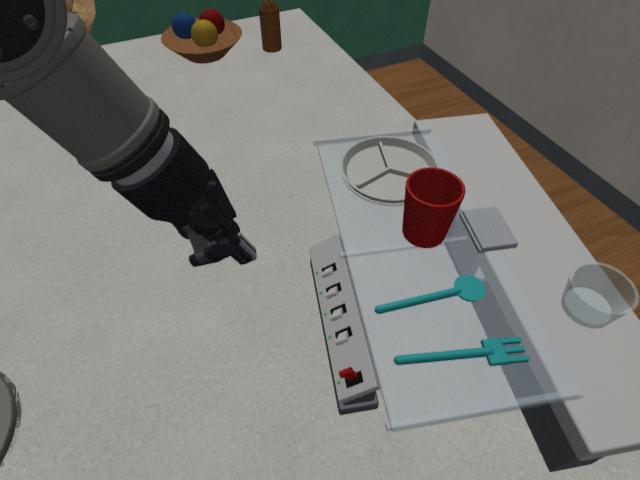

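View pics/scene6.png

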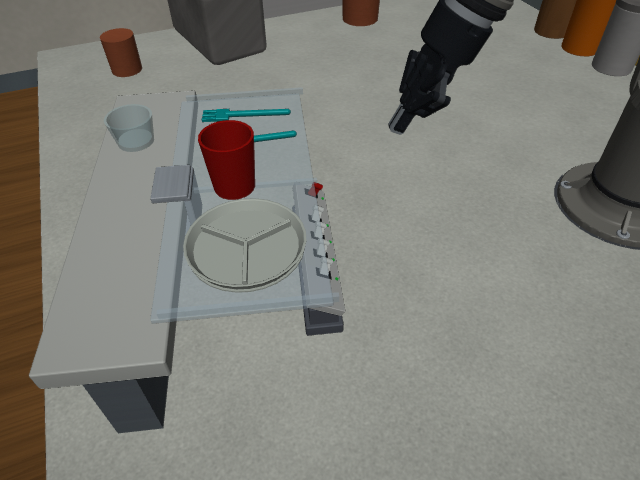

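Both views show the four white paddles folded (side (328,270) to (343,336)) and the red one up (349,374). The tableware is unmoved and the robot is clear.

```bash
python3 -c "
from station import manip
manip.finish_job(); print(manip.read_time_s())"
```

```text
the job is handed in; nothing more can be done
the job is handed in; nothing more can be done
```

The four white paddles are folded to off, the red fridge paddle is still standing, and I have handed the job in. `finish_job` reports no verdict.

**Finding the bank:** I located it from the green LEDs and face corners in three views. The row is turned about -15° and stands about 28.6 mm above its lowest position. Touching the bare strip, with at most about 7 N in the readings, gave the same height as the LEDs. The side-view corner points alone came out 2 to 9 mm lower, so I used the touch value.

**The sweep:** The fingers leaned 25° and the tip ran about 18.4 mm off the face, then about 18 mm after I moved it 3 mm down the slope. I paused once, after paddle 1, to check it by camera. The tip stayed in place over paddle 1 and did not lift away. It lifted off at about y = -76 mm, short of the red paddle.

**Last checks:**
- **White paddles:** in the wrist picture all four bar ends lie within about 2.5 px of where a 0.88 rad fold should put them. The off limit of 0.72 rad would be 6 to 9 px away. Paddle 4 had the largest difference, but the upright red paddle was off by about as much the same way.
- **Red paddle and tableware:** the red paddle is still up. By eye, the tableware is where it was in the earlier pictures.
- **Contact and time:** the robot was clear of everything at about 17.6 s. The few wrist force readings taken around the sweep were under about 3 N, but I did not log force during it.

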